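# Press the stray bench dog flush

## Robot

A 6-joint arm with a two-finger parallel gripper is mounted at the origin on the work surface. World frame = base frame: x ahead of the robot, y to its left, z up, the work surface at z = 0. Lengths are in m, angles in rad, forces in N, time in s.
With the tool pointing down it reaches from about 0.375 to 0.9 m from the base axis. Payload 3.1 kg.
Tool frame: the origin (TCP) lies midway between the tips of the shut fingers; the grasp point (between the pads) lies 19 mm behind it; y points along the fingers, x is the direction in which the jaws open and shut, and the axes are right-handed (so a half turn about y gives the same grasp; the last joint's range is limited). The gripper opens to 87 mm and grips with 3 to 60 N. Pads are 19 mm wide; open, the fingers measure 117 mm over their backs; the gripper's body (75 mm by 190 mm) begins 51 mm behind the grasp point.
Start: joints at [-1.389, 0.527, 1.433, -0, 1.181, -0.178], TCP at [0.22, -0.585, 0.223] pointing down, gripper open.
Joint ranges: [-3.08, 3.08], [-0.75, 2.2], [0.22, 2.44], [-1.43, 4.57], [0, 2.65], [-2.85, 2.85]. Speed limits (rad/s): [2.79, 2.79, 3.14, 3.14, 3.14, 3.14].

## Interface

Orientations are given as a unit quaternion [w, x, y, z].
In Python, from station import monitor, read_camera, get_calibration, job, masks_of, mark_of gives the robot as it stands. The module is installed in compiled form; this text tells all that it offers.
- The arm moves only by the tool drive_tool, never from a script. Its argument "motion" is a list of rows, each an object of numbers: "rx", "ry", "rz": the turn, a rotation vector about the tool's x, y, z in rad; "x", "y", "z": the shift along the tool's x, y, z in m; "hand": the opening in per cent of the stroke, from 0 (shut) to 100 (fully open). In form: [{"rx": .., "ry": .., "rz": .., "x": .., "y": .., "z": .., "hand": ..}, ...]. A call has 1 to 12 rows; each row is the pose to reach, as a shift and turn from the pose commanded when the call began, along the tool's axes at that moment; what a row does not reach only later rows make up. A row lasts 1/12 s, in which the tool goes at most 41.7 mm and 7.16 degrees, less where a joint would pass 70% of its speed; a pose out of reach is approached as far as the arm can. A call with a gripper value outside its range is refused whole. The fingers move at their own pace and stop on an object; the grip force is fixed at half the most. Time passes only in rows, so rows that repeat a pose let the fingers close. It gives the time, the measured TCP pose, the force and the opening at its end, in the units of the state.
- monitor.get_obs(): the state, without advancing time (a new reading comes with each control period).
- read_camera(name): name is "scene" or "top"; returns (picture, depth): 400x640x3 uint8, red, green, blue; 400x640 float32, m along the optical axis (not along the pixel's ray), 0 where there is no reading.
- get_calibration(name): a dict with "intrinsics" (3x3 intrinsics, pixels), "dist_coeffs" ([k1, k2, p1, p2, k3] as OpenCV has them; the pictures are not rectified), "view" (4x4, takes a point from world to camera coordinates). Camera axes: x right, y up, looking along -z (the intrinsics and any distortion apply to the point x, -y, -z); pixel columns grow to the right and rows downward; lengths in m; the calibration is good to about 2 mm. A picture is of the moment at which its call begins. get_calibration takes no time and is no camera call.
- job.close_job(): hands the job in, once; it reports no verdict.
Trained networks look in the newest picture that a camera, given by its name, has taken for a name from the list of things; names that differ only in an ending like _2 or _b are one class to them, and where a whole thing is asked for, a point or a joint stands for the part that bears it (a point fixed in the world has none). Each returns a list of dicts, best first, with "conf" (0 to 1); they miss things now and then, are a little off and sometimes report something else, mostly with a low value. They report only what shows in the picture. A call takes as long as a camera call.
- masks_of(camera, label): "region" (400x640 bool, what is visible of it) and "rect" ([left, top, width, height] in pixels, round what is visible of it).
- mark_of(camera, label): "uv" ([column, row] in pixels: a listed point, or the origin of a listed thing).
The state is a dict: "time": time; "qpos": joint angles; "joint_velocities": joint speeds; "joint_torque": joint torques, N m; "ee_pos": TCP position; "orientation": TCP orientation; "contact_force": force on the tool from outside, world axes, zero at the start; "ft_torque": the same for the moment, N m; "grip_width": finger opening in m.
Only numpy, scipy, OpenCV 4.12 (cv2) and the standard library are available. Lean on these libraries where they do the work, as an engineer would, in place of code of your own. Each camera call takes 0.05 s, during which the arm holds its last target.

## Task

The board on the perforated clamping table is about to be slid to the robot's left along its fence of dogs, but one bench dog stands in its track, straight ahead of the board's left end. With the fingertips press that one dog gently straight down until its top is flush with the table top, then move the hand clear. Do not pull it up, and do not touch the fence dogs, the spare dog, the board or the tools.

Things in the scene. Friction and masses are not known exactly. Their poses are not given: they have to be found in the camera images.
- clamp_table: Fixed perforated clamping table on the workbench: brown plate 400 (its x) by 600 (its y) mm, with an aluminium rim 18 mm wide, 2 mm lower. Origin: centre of its underside; its flat top is 110 mm above that. 20 mm holes at 96 mm pitch: rows x = -144, -48, 48, 144 mm, columns y = -240, -144, -48, 48, 144, 240 mm. +x is away from the robot, +y to the robot's left.
- stray_dog: The bench dog in the board's way: 20 mm diameter turned aluminium pin, flat top with 1.5 mm bevel, upright in its hole, 75 mm long, in table row x = -48 mm at y = 48, 144 or 240 mm, at least 35 mm clear of the board's left end. Origin on its axis, 30 mm below its top. Rubber rings hold it at any height: it slides under 5 to 6 N, stays where left, has no spring, and stops 3 mm below the surface; tips wider than the hole stop on the plate.
- stray_dog_top (a point): Centre of the flat top of the dog that is in the way; at the start 24 to 30 mm above the table's top.
- spare_dog_top (a point): A dog of the same make parked in the row nearest the robot (x = -144 mm), beside the board's track, top 24 to 30 mm above the table. Leave alone. Centre of its flat top.
- fence_dog_a_top (a point): Fence dog at (48, -240) mm of the table, against the board's far edge, top 24 to 30 mm above the table. Leave alone. Centre of its flat top.
- fence_dog_b_top (a point): Fence dog at (48, -48) mm of the table, against the board's far edge, top 24 to 30 mm above the table. Leave alone. Centre of its flat top.
- fence_dog_c_top (a point): Fence dog at (48, 144) mm of the table, in line with the other two, beyond the board's end; it guides the far edge and is not in the way. Leave alone. Centre of its flat top.
- board: Loose planed pine board 120 (its x) by 280 (its y) by 18 mm, 0.3 kg, lying flat on the clamping table with its far long edge along the fence dogs; origin at the centre of its underside. It is later to be slid to +y of the table.
- block_plane: Steel and brass block plane 160 long (its y), 45 wide, 50 mm high, loose on the table behind the fence; origin under its middle.
- pencil: Carpenter's flat pencil 175 long (its y), 14 wide, 8 mm thick, loose on the table behind the fence; origin under its middle.
- mallet: Wooden joiner's mallet lying on the workbench to the robot's left of the clamping table: head 130 by 85 by 62 mm, handle 250 mm towards its -y; origin under the head's middle.
- screw_jar: Closed glass jar of screws, 72 mm diameter, 94 mm high, standing on the workbench to the right of the clamping table; origin under its middle.

How it is judged:
By the outcome, as a careful person would: the job done as asked, in the order asked, and still so for the second after the job is handed in, with the robot touching nothing.
It also fails if it takes over 32 s, if anything falls off the work surface, if the arm or the gripper's body presses on something with over 40 N, if the wrist force passes 120 N, or if a joint passes its speed limit or range.

## Working session

There is one attempt and no reset: what is moved stays moved. The work goes in short steps, Python scripts to look and compute and a tool call to move; the robot and the scene stay as the last step left them, time stands still between calls to the robot, and variables do not carry over. Pictures are saved under pics/ and viewed, and the job is handed in when it is done.

Besides the shell and the picture viewer there is one more tool, called after "Call:" as name([rows], argument=value, ...), one row to a line, values as JSON. drive_tool: Moves the arm, as the interface text tells. Its arguments: {"type":"object","properties":{"motion":{"type":"array"}},"required":["motion"]}

```bash
mkdir -p pics; ls; cat > h.py <<'E'
import numpy as np, cv2
from station import monitor, read_camera, get_calibration, job, masks_of, mark_of
def save(n,im): cv2.imwrite('pics/'+n, im[:,:,::-1])
def cal(c):
    k=get_calibration(c); return np.array(k['intrinsics'],float),np.array(k['dist_coeffs'],float),np.array(k['view'],float)
def ray(c,uv):
    K,d,V=cal(c); p=cv2.undistortPoints(np.array([[uv]],float),K,d)[0,0]
    R=V[:3,:3];o=-R.T@V[:3,3]; return o,R.T@np.array([p[0],-p[1],-1.])   # scale = depth
def pt(c,uv,depth): o,r=ray(c,uv); return o+r*depth
def atz(c,uv,z): o,r=ray(c,uv); return o+r*(z-o[2])/r[2]
def proj(c,P):
    K,d,V=cal(c); q=V[:3,:3]@np.array(P)+V[:3,3]; q=q*[1,-1,-1]
    return cv2.projectPoints(q.reshape(1,3),np.zeros(3),np.zeros(3),K,d)[0][0,0]
def tri(a,b):
    (o1,r1),(o2,r2)=a,b
    s=np.linalg.lstsq(np.c_[r1,-r2],o2-o1,rcond=None)[0]; p,q=o1+s[0]*r1,o2+s[1]*r2
    return (p+q)/2,np.linalg.norm(p-q)
E
python3 - <<'E'
from h import *
np.set_printoptions(precision=4,suppress=True)
for c in('scene','top'):
    im,d=read_camera(c); save(c+'0.png',im); np.save(c+'d.npy',d)
    print(c, ray(c,(320,200)))
    for l in ('stray_dog_top','spare_dog_top','fence_dog_a_top'):
        for m in mark_of(c,l):
            u=m['uv']; dd=d[int(round(u[1])),int(round(u[0]))]; print(l,np.round(u,1),round(m['conf'],2),pt(c,u,dd))
print(monitor.get_obs())
E
```

```text
pics
scene (array([1.1253, 0.7243, 0.8384]), array([-0.4873, -0.593 , -0.6412]))
stray_dog_top [352.3 190.3] 0.62 [0.4685 0.0768 0.1113]
spare_dog_top [379.7 180.3] 0.45 [0.399  0.1187 0.141 ]
spare_dog_top [287.3 211.6] 0.44 [0.6809 0.0413 0.1188]
fence_dog_a_top [264.1 144.3] 0.39 [ 0.5557 -0.2698  0.1377]
top (array([ 0.3559, -0.0058,  1.4135]), array([ 0.1695,  0.0106, -0.9855]))
stray_dog_top [287.9 224. ] 0.48 [0.5024 0.1042 0.1276]
spare_dog_top [413.3 209.1] 0.65 [ 0.5504 -0.2735  0.1386]
spare_dog_top [278.4 256. ] 0.57 [0.4057 0.1292 0.137 ]
fence_dog_a_top [411.3 207.1] 0.44 [ 0.5581 -0.2698  0.128 ]
{'time': 0.4, 'qpos': array([-1.3895,  0.5277,  1.4328, -0.    ,  1.1814, -0.1785]), 'joint_velocities': array([ 0.0001, -0.003 , -0.0027,  0.0011,  0.0001, -0.0001]), 'joint_torque': array([  0.0004, -43.9503, -17.6658,   0.0632,   0.053 ,  -0.0001]), 'ee_pos': array([ 0.22  , -0.5849,  0.2224]), 'orientation': array([ 0.5815, -0.5813,  0.4025, -0.4024]), 'contact_force': array([ 0.3083, -0.08  , -0.3483]), 'ft_torque': array([-0.017 ,  0.0046, -0.0224]), 'grip_width': 0.08694948544731677}
```

View pics/scene0.png

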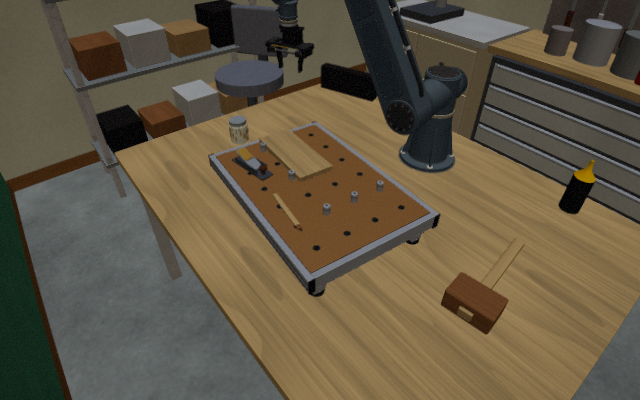

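View pics/top0.png

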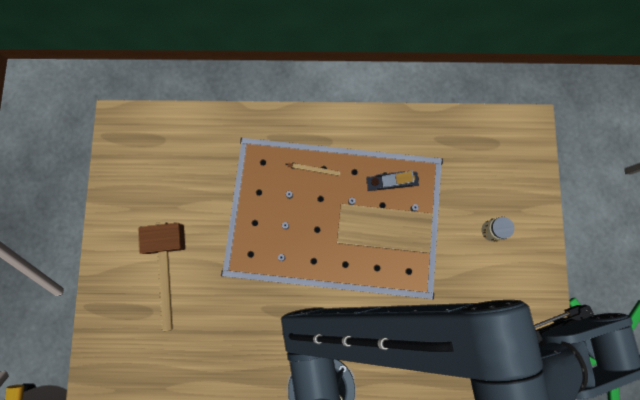

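```bash
python3 - <<'E'
import cv2
a=cv2.imread('pics/scene0.png')[110:290,200:470];cv2.imwrite('pics/sz.png',cv2.resize(a,None,fx=2.9,fy=2.9,interpolation=2))
a=cv2.imread('pics/top0.png')[130:290,220:460];cv2.imwrite('pics/tz.png',cv2.resize(a,None,fx=3.3,fy=3.3,interpolation=2))
E
```

```text
(no output)
```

View pics/sz.png

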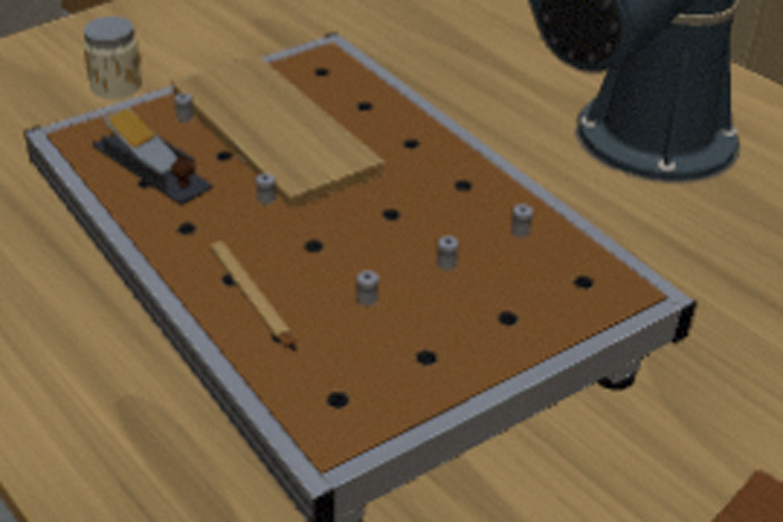

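View pics/tz.png

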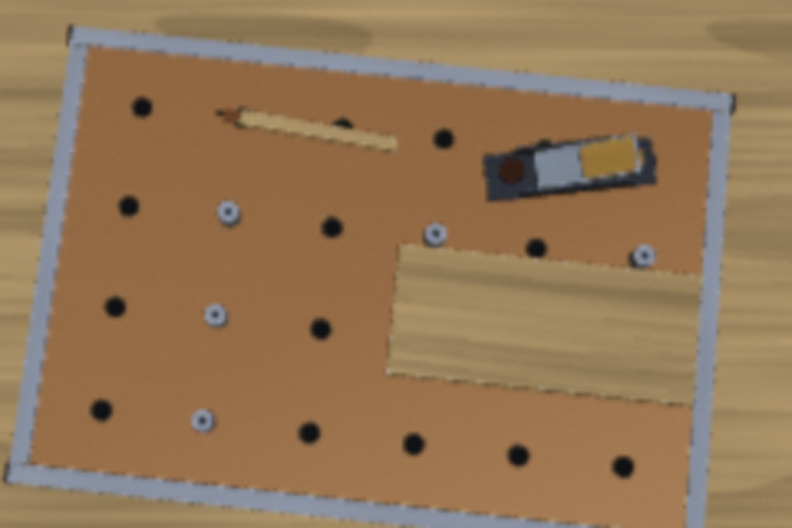

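The scene shows three dogs in the y=144 column. At the top of the top view is fence dog c (289,195). The stray dog is in the middle, at top (285,225) and scene (354,194). The spare is nearest the robot, at top (281,257) and scene (380,183). I'll fit the table from its holes and triangulate the dog top.

```bash
cat > fit.py <<'E'
from h import *
from scipy.optimize import least_squares
np.set_printoptions(precision=4,suppress=True)
def holes(c,im,box):
    x0,y0,x1,y1=box; S=6
    g=cv2.resize(cv2.cvtColor(im,cv2.COLOR_RGB2GRAY)[y0:y1,x0:x1],None,fx=S,fy=S,interpolation=cv2.INTER_CUBIC)
    n,_,st,ce=cv2.connectedComponentsWithStats((g<55).astype(np.uint8))
    return [((ce[i]+.5)/S-.5+[x0,y0],st[i]) for i in range(1,n) if 150<st[i][4]<3000]
# coarse table pose from top-view holes
def fit(ims):
    obs={c:holes(c,ims[c],b) for c,b in (('top',(225,135,445,300)),('scene',(205,115,445,300)))}
    G=[(x,y) for x in(-.144,-.048,.048,.144) for y in(-.24,-.144,-.048,.048,.144,.24)]
    skip={(.048,-.24),(.048,-.048),(.048,.144),(-.048,.144),(-.144,.144)}
    p=np.array([.52,-.03,.110,-.07]); 
    def W(p,g): c,s=np.cos(p[3]),np.sin(p[3]); return np.array([p[0]+c*g[0]-s*g[1],p[1]+s*g[0]+c*g[1],p[2]])
    # initial: hole at (-.144,.24) top px, (.144,.24)
    a=atz('top',(220+101/3.3,130+410/3.3),.11); b=atz('top',(220+142/3.3,130+107/3.3),.11); e=atz('top',(220+623/3.3,130+467/3.3),.11)
    v=b-a; p[3]=np.arctan2(v[1],v[0]); m=(b+e)/2; p[:2]=m[:2]
    print('init',p,np.linalg.norm(v))
    for tol in (12,4,3):
        M=[]
        for c in obs:
            for g in G:
                if g in skip: continue
                u=proj(c,W(p,g)); 
                q=min((o[0] for o in obs[c]),key=lambda o:np.linalg.norm(o-u))
                if np.linalg.norm(q-u)<tol: M.append((c,g,q))
        r=least_squares(lambda p:np.concatenate([proj(c,W(p,g))-q for c,g,q in M]),p,loss='soft_l1'); p=r.x
        print(tol,len(M),p,np.sqrt(np.mean(r.fun**2)))
    for c in obs:
        R=np.array([proj(c,W(p,g))-q for cc,g,q in M if cc==c]); print(c,len(R),R.mean(0),R.std(0))
    return p,W
E
python3 - <<'E'
from fit import *
ims={};D={}
for c in('scene','top'): ims[c]=cv2.imread(f'pics/{c}0.png')[:,:,::-1].copy(); D[c]=np.load(c+'d.npy')
p,W=fit(ims)
# table plate z from depth
for c,u in (('top',(300,240)),('top',(270,240)),('scene',(340,215)),('scene',(300,240))):
    print(c,'plate',pt(c,u,D[c][u[1],u[0]]))
for n,g in (('stray',(-.048,.144)),('spare',(-.144,.144)),('fc',(.048,.144)),('fb',(.048,-.048))):
    w=W(p,g); t=w+[0,0,.027]
    print(n,w,[proj(c,t) for c in('top','scene')])
    for c in('top','scene'):
        u=proj(c,t); x,y=int(u[0])-8,int(u[1])-8
        z=cv2.resize(ims[c][y:y+17,x:x+17],None,fx=20,fy=20,interpolation=cv2.INTER_CUBIC)
        cv2.drawMarker(z,tuple(int(v) for v in ((u-[x,y]+.5)*20)),(255,0,0),0,20,1)
        ims[c+n]=z
im=np.vstack([np.hstack([ims[c+n] for n in('stray','spare')]) for c in('top','scene')])
save('chk.png',cv2.resize(im,(600,600)))
E
```

```text
init [ 0.5312 -0.0365  0.11   -0.097 ] 0.2880044714206169
12 27 [ 0.5322 -0.035   0.1105 -0.0967] 0.38719592784531226
4 27 [ 0.5322 -0.035   0.1105 -0.0967] 0.38719592776758277
3 27 [ 0.5322 -0.035   0.1105 -0.0967] 0.38719592776758277
top 13 [-0.1412  0.1506] [0.0693 0.4166]
scene 14 [-0.1176 -0.055 ] [0.5121 0.3066]
top plate [0.4558 0.0676 0.1109]
top plate [0.4547 0.1587 0.1124]
scene plate [0.5712 0.1379 0.1128]
scene plate [0.7151 0.1456 0.1122]
stray [0.4983 0.1129 0.1105] [array([284.6867, 224.9544]), array([353.7555, 193.3346])]
spare [0.4028 0.1222 0.1105] [array([280.7306, 257.0223]), array([379.548 , 182.2811])]
fc [0.5939 0.1036 0.1105] [array([288.552 , 193.6492]), array([325.9427, 205.2426])]
fb [ 0.5753 -0.0875  0.1105] [array([351.5477, 200.3469]), array([290.8308, 171.0497])]
```

View pics/chk.png

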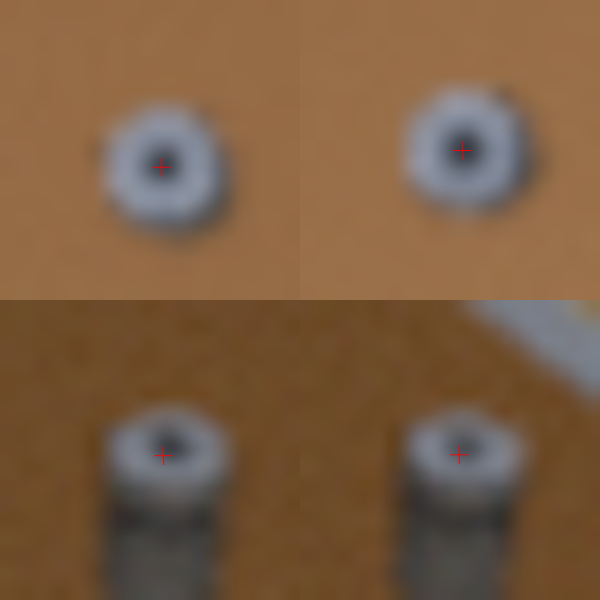

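```bash
cat > s.py <<'E'
from h import *
from scipy.spatial.transform import Rotation as Ro
import sys
np.set_printoptions(precision=4,suppress=True)
o=monitor.get_obs(); q=o['orientation']; R=Ro.from_quat(q,scalar_first=True).as_matrix()
print(o['time'],o['ee_pos'],o['contact_force'],o['grip_width'],o['qpos']); print('tool axes cols\n',R)
T=np.array([float(a) for a in sys.argv[1:4]]); print('shift',R.T@(T-o['ee_pos']))
E
python3 s.py .498 .113 .25;python3 s.py .36 -.236 .25
```

```text
0.4 [ 0.22   -0.5849  0.2224] [ 0.3083 -0.08   -0.3483] 0.08694948544731677 [-1.3895  0.5277  1.4328 -0.      1.1814 -0.1785]
tool axes cols
 [[ 0.3521 -0.0001  0.936 ]
 [-0.936   0.0003  0.3521]
 [-0.0003 -1.      0.    ]]
shift [-0.5553 -0.0274  0.5059]
0.4 [ 0.22   -0.5849  0.2224] [ 0.3083 -0.08   -0.3483] 0.08694948544731677 [-1.3895  0.5277  1.4328 -0.      1.1814 -0.1785]
tool axes cols
 [[ 0.3521 -0.0001  0.936 ]
 [-0.936   0.0003  0.3521]
 [-0.0003 -1.      0.    ]]
shift [-0.2773 -0.0275  0.2538]
```

Call:
drive_tool([
  {"x": 0,"y": -0.03,"z": 0,"hand": 0},
  {"x": -0.02,"y": -0.04,"z": 0.018,"hand": 0},
  {"x": -0.045,"y": -0.04,"z": 0.041,"hand": 0},
  {"x": -0.07,"y": -0.04,"z": 0.064,"hand": 0},
  {"x": -0.096,"y": -0.04,"z": 0.087,"hand": 0},
  {"x": -0.122,"y": -0.04,"z": 0.11,"hand": 0},
  {"x": -0.148,"y": -0.04,"z": 0.134,"hand": 0},
  {"x": -0.174,"y": -0.04,"z": 0.158,"hand": 0},
  {"x": -0.2,"y": -0.04,"z": 0.182,"hand": 0},
  {"x": -0.226,"y": -0.04,"z": 0.206,"hand": 0},
  {"x": -0.252,"y": -0.04,"z": 0.23,"hand": 0},
  {"x": -0.278,"y": -0.04,"z": 0.254,"hand": 0},
])

```text
validation failed for argument at $.mo...
```

```bash
python3 s.py .498 .113 .19
```

```text
0.4 [ 0.22   -0.5849  0.2224] [ 0.3083 -0.08   -0.3483] 0.08694948544731677 [-1.3895  0.5277  1.4328 -0.      1.1814 -0.1785]
tool axes cols
 [[ 0.3521 -0.0001  0.936 ]
 [-0.936   0.0003  0.3521]
 [-0.0003 -1.      0.    ]]
shift [-0.5553  0.0326  0.5059]
```

Rows need every field, so I'm adding the turns.

Call:
drive_tool([
  {"rx": 0,"ry": 0,"rz": 0,"x": 0,"y": -0.03,"z": 0,"hand": 0},
  {"rx": 0,"ry": 0,"rz": 0,"x": -0.02,"y": -0.04,"z": 0.018,"hand": 0},
  {"rx": 0,"ry": 0,"rz": 0,"x": -0.045,"y": -0.04,"z": 0.041,"hand": 0},
  {"rx": 0,"ry": 0,"rz": 0,"x": -0.07,"y": -0.04,"z": 0.064,"hand": 0},
  {"rx": 0,"ry": 0,"rz": 0,"x": -0.096,"y": -0.04,"z": 0.087,"hand": 0},
  {"rx": 0,"ry": 0,"rz": 0,"x": -0.122,"y": -0.04,"z": 0.11,"hand": 0},
  {"rx": 0,"ry": 0,"rz": 0,"x": -0.148,"y": -0.04,"z": 0.134,"hand": 0},
  {"rx": 0,"ry": 0,"rz": 0,"x": -0.174,"y": -0.04,"z": 0.158,"hand": 0},
  {"rx": 0,"ry": 0,"rz": 0,"x": -0.2,"y": -0.04,"z": 0.182,"hand": 0},
  {"rx": 0,"ry": 0,"rz": 0,"x": -0.226,"y": -0.04,"z": 0.206,"hand": 0},
  {"rx": 0,"ry": 0,"rz": 0,"x": -0.252,"y": -0.04,"z": 0.23,"hand": 0},
  {"rx": 0,"ry": 0,"rz": 0,"x": -0.278,"y": -0.04,"z": 0.254,"hand": 0},
])

```text
time: 1.4
ee_pos: [0.3603, -0.2338, 0.2628]
orientation: [-0.581, 0.581, -0.402, 0.403]
contact_force: [0.9, 0.0, 0.4]
grip_width: 0.0152
```

```bash
python3 s.py .498 .113 .25
```

```text
1.4 [ 0.3603 -0.2338  0.2628] [0.8884 0.0038 0.3597] 0.015222096684805075 [-0.8371  0.2046  1.8447  0.0001  1.0915  0.3744]
tool axes cols
 [[ 0.3515  0.0006  0.9362]
 [-0.9362 -0.0005  0.3515]
 [ 0.0007 -1.      0.0004]]
shift [-0.2762  0.0127  0.2509]
```

Call:
drive_tool([
  {"rx": 0,"ry": 0,"rz": 0,"x": -0.025,"y": 0,"z": 0.023,"hand": 0},
  {"rx": 0,"ry": 0,"rz": 0,"x": -0.05,"y": 0,"z": 0.045,"hand": 0},
  {"rx": 0,"ry": 0,"rz": 0,"x": -0.075,"y": 0,"z": 0.068,"hand": 0},
  {"rx": 0,"ry": 0,"rz": 0,"x": -0.1,"y": 0,"z": 0.091,"hand": 0},
  {"rx": 0,"ry": 0,"rz": 0,"x": -0.126,"y": 0,"z": 0.114,"hand": 0},
  {"rx": 0,"ry": 0,"rz": 0,"x": -0.152,"y": 0,"z": 0.138,"hand": 0},
  {"rx": 0,"ry": 0,"rz": 0,"x": -0.178,"y": 0,"z": 0.162,"hand": 0},
  {"rx": 0,"ry": 0,"rz": 0,"x": -0.204,"y": 0,"z": 0.186,"hand": 0},
  {"rx": 0,"ry": 0,"rz": 0,"x": -0.23,"y": 0,"z": 0.209,"hand": 0},
  {"rx": 0,"ry": 0,"rz": 0,"x": -0.256,"y": 0,"z": 0.233,"hand": 0},
  {"rx": 0,"ry": 0,"rz": 0,"x": -0.276,"y": 0,"z": 0.251,"hand": 0},
  {"rx": 0,"ry": 0,"rz": 0,"x": -0.276,"y": 0,"z": 0.251,"hand": 0},
])

```text
time: 2.4
ee_pos: [0.4995, 0.1155, 0.2629]
orientation: [0.584, -0.581, 0.401, -0.402]
contact_force: [-0.2, 0.1, 0.5]
grip_width: 0.0007
```

```bash
python3 s.py .498 .113 .16
```

```text
2.4 [0.4995 0.1155 0.2629] [-0.1805  0.083   0.4764] 0.0007168802846289721 [0.0078 0.3249 1.6633 0.0023 1.1505 1.2132]
tool axes cols
 [[ 0.3565  0.0029  0.9343]
 [-0.9343  0.0021  0.3565]
 [-0.001  -1.      0.0034]]
shift [ 0.0019  0.1028 -0.0027]
```

Call:
drive_tool([
  {"rx": 0,"ry": 0,"rz": 0,"x": 0.002,"y": 0.025,"z": -0.003,"hand": 0},
  {"rx": 0,"ry": 0,"rz": 0,"x": 0.002,"y": 0.05,"z": -0.003,"hand": 0},
  {"rx": 0,"ry": 0,"rz": 0,"x": 0.002,"y": 0.075,"z": -0.003,"hand": 0},
  {"rx": 0,"ry": 0,"rz": 0,"x": 0.002,"y": 0.095,"z": -0.003,"hand": 0},
  {"rx": 0,"ry": 0,"rz": 0,"x": 0.002,"y": 0.103,"z": -0.003,"hand": 0},
  {"rx": 0,"ry": 0,"rz": 0,"x": 0.002,"y": 0.103,"z": -0.003,"hand": 0},
  {"rx": 0,"ry": 0,"rz": 0,"x": 0.002,"y": 0.103,"z": -0.003,"hand": 0},
])

```text
time: 2.98
ee_pos: [0.4958, 0.1081, 0.1599]
orientation: [-0.581, 0.581, -0.403, 0.403]
contact_force: [-0.2, -0.5, -0.2]
grip_width: 0.0007
```

```bash
python3 s.py .498 .113 .14; python3 - <<'E'
from h import *
for c,b in(('scene',(300,130,400,230)),('top',(240,160,340,260))):
    im,d=read_camera(c); a=im[b[1]:b[3],b[0]:b[2]]
    im=cv2.resize(a,None,fx=4,fy=4,interpolation=2); save(c+'1.png',im)
    print(c,proj(c,monitor.get_obs()['ee_pos']),(proj(c,monitor.get_obs()['ee_pos'])-b[:2])*4)
a=cv2.imread('pics/scene1.png');b=cv2.imread('pics/top1.png');cv2.imwrite('pics/both1.png',np.hstack([a,b]))
E
```

```text
2.9833 [0.4958 0.1081 0.1599] [-0.2326 -0.4523 -0.2408] 0.0006579630397722055 [-0.0058  0.4626  1.7884 -0.0001  0.8905  1.2056]
tool axes cols
 [[ 0.3517  0.0001  0.9361]
 [-0.9361 -0.0001  0.3517]
 [ 0.0001 -1.      0.    ]]
shift [-0.0039  0.0199  0.0038]
scene [353.59860514 185.91656894] [214.39442057 223.66627575]
top [285.54779562 224.628271  ] [182.19118248 258.513084  ]
```

View pics/both1.png

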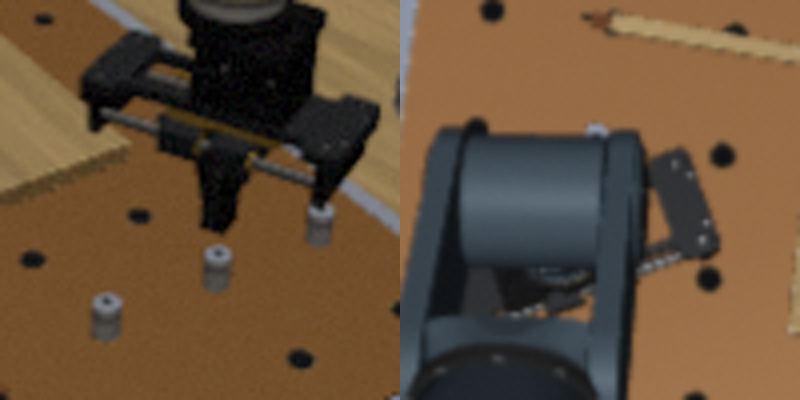

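Call:
drive_tool([
  {"rx": 0,"ry": 0,"rz": 0,"x": -0.004,"y": 0,"z": 0.004,"hand": 0},
  {"rx": 0,"ry": 0,"rz": 0,"x": -0.004,"y": 0.006,"z": 0.004,"hand": 0},
  {"rx": 0,"ry": 0,"rz": 0,"x": -0.004,"y": 0.012,"z": 0.004,"hand": 0},
  {"rx": 0,"ry": 0,"rz": 0,"x": -0.004,"y": 0.012,"z": 0.004,"hand": 0},
  {"rx": 0,"ry": 0,"rz": 0,"x": -0.004,"y": 0.012,"z": 0.004,"hand": 0},
])

```text
time: 3.5
ee_pos: [0.4974, 0.1137, 0.1471]
orientation: [-0.581, 0.582, -0.403, 0.402]
contact_force: [1.6, 0.8, 0.0]
grip_width: 0.0004
```

```bash
python3 s.py .498 .113 .1105; python3 - <<'E'
from h import *
b=(310,150,390,230)
im,d=read_camera('scene'); save('scene2.png',cv2.resize(im[b[1]:b[3],b[0]:b[2]],None,fx=7,fy=7,interpolation=2))
E
```

```text
3.5 [0.4974 0.1137 0.1471] [1.5822 0.7929 0.0197] 0.000430373688476108 [ 0.0054  0.4867  1.792  -0.0001  0.8642  1.2162]
tool axes cols
 [[ 0.3524 -0.0013  0.9359]
 [-0.9359 -0.0001  0.3524]
 [-0.0004 -1.     -0.0013]]
shift [0.0009 0.0366 0.0004]
```

View pics/scene2.png

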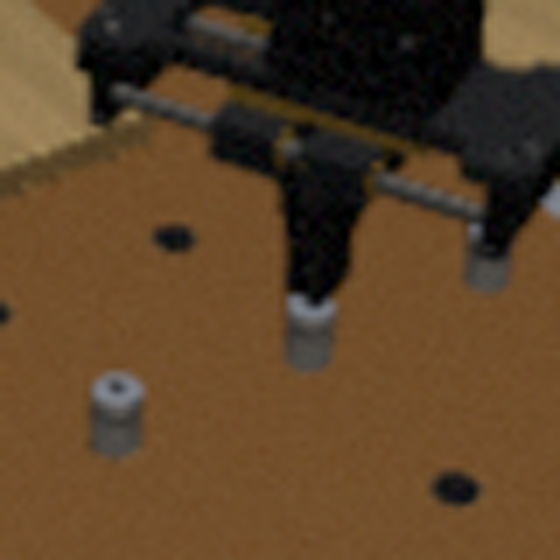

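The scene crop shows the fingertips just above the stray dog's top, with the tip at about (315,300) and the dog top at about (310,305). The spare and fence dogs are clear of the fingers. Descending gently.

Call:
drive_tool([
  {"rx": 0,"ry": 0,"rz": 0,"x": 0,"y": 0.002,"z": 0,"hand": 0},
  {"rx": 0,"ry": 0,"rz": 0,"x": 0,"y": 0.004,"z": 0,"hand": 0},
  {"rx": 0,"ry": 0,"rz": 0,"x": 0,"y": 0.006,"z": 0,"hand": 0},
  {"rx": 0,"ry": 0,"rz": 0,"x": 0,"y": 0.008,"z": 0,"hand": 0},
  {"rx": 0,"ry": 0,"rz": 0,"x": 0,"y": 0.01,"z": 0,"hand": 0},
  {"rx": 0,"ry": 0,"rz": 0,"x": 0,"y": 0.012,"z": 0,"hand": 0},
  {"rx": 0,"ry": 0,"rz": 0,"x": 0,"y": 0.014,"z": 0,"hand": 0},
  {"rx": 0,"ry": 0,"rz": 0,"x": 0,"y": 0.016,"z": 0,"hand": 0},
  {"rx": 0,"ry": 0,"rz": 0,"x": 0,"y": 0.018,"z": 0,"hand": 0},
])

```text
time: 4.3
ee_pos: [0.4979, 0.1136, 0.1296]
orientation: [0.581, -0.581, 0.402, -0.403]
contact_force: [-1.1, -0.4, 4.8]
grip_width: 0.0008
```

```bash
python3 s.py .498 .113 .1105; python3 - <<'E'
from h import *
b=(310,150,390,230)
im,d=read_camera('scene'); save('scene3.png',cv2.resize(im[b[1]:b[3],b[0]:b[2]],None,fx=7,fy=7,interpolation=2))
E
```

```text
4.3 [0.4979 0.1136 0.1296] [-1.09   -0.3977  4.8014] 0.0008313124326496913 [ 0.0052  0.5157  1.8061 -0.0001  0.8196  1.2162]
tool axes cols
 [[ 0.3521  0.0003  0.936 ]
 [-0.936  -0.0001  0.3521]
 [ 0.0001 -1.      0.0002]]
shift [ 0.0006  0.0191 -0.0002]
```

View pics/scene3.png

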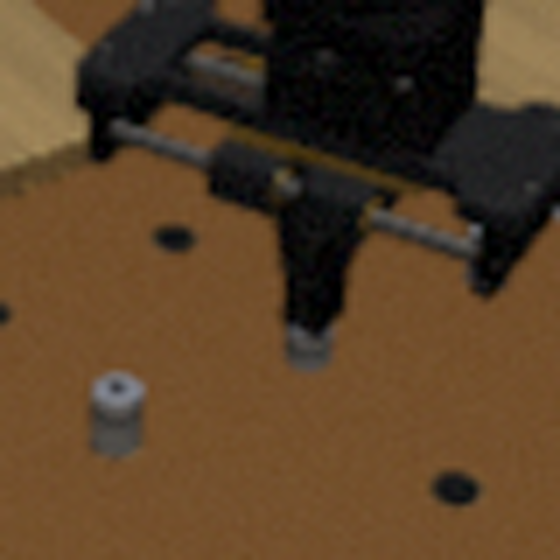

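The dog is sliding down under about 5 N. Continuing to a few mm above the surface.

Call:
drive_tool([
  {"rx": 0,"ry": 0,"rz": 0,"x": 0,"y": 0.002,"z": 0,"hand": 0},
  {"rx": 0,"ry": 0,"rz": 0,"x": 0,"y": 0.004,"z": 0,"hand": 0},
  {"rx": 0,"ry": 0,"rz": 0,"x": 0,"y": 0.006,"z": 0,"hand": 0},
  {"rx": 0,"ry": 0,"rz": 0,"x": 0,"y": 0.008,"z": 0,"hand": 0},
  {"rx": 0,"ry": 0,"rz": 0,"x": 0,"y": 0.01,"z": 0,"hand": 0},
  {"rx": 0,"ry": 0,"rz": 0,"x": 0,"y": 0.012,"z": 0,"hand": 0},
  {"rx": 0,"ry": 0,"rz": 0,"x": 0,"y": 0.014,"z": 0,"hand": 0},
  {"rx": 0,"ry": 0,"rz": 0,"x": 0,"y": 0.0155,"z": 0,"hand": 0},
])

```text
time: 5.02
ee_pos: [0.4979, 0.1136, 0.1138]
orientation: [-0.581, 0.581, -0.402, 0.402]
contact_force: [-1.2, -0.4, 4.2]
grip_width: 0.0005
```

Call:
drive_tool([
  {"rx": 0,"ry": 0,"rz": 0,"x": 0,"y": 0.0005,"z": 0,"hand": 0},
  {"rx": 0,"ry": 0,"rz": 0,"x": 0,"y": 0.001,"z": 0,"hand": 0},
  {"rx": 0,"ry": 0,"rz": 0,"x": 0,"y": 0.0015,"z": 0,"hand": 0},
  {"rx": 0,"ry": 0,"rz": 0,"x": 0,"y": 0.0015,"z": 0,"hand": 0},
])

```text
time: 5.35
ee_pos: [0.4979, 0.1136, 0.1125]
orientation: [-0.581, 0.581, -0.402, 0.402]
contact_force: [-0.9, 0.4, 2.8]
grip_width: 0.0005
```

Call:
drive_tool([
  {"rx": 0,"ry": 0,"rz": 0,"x": 0,"y": 0.0005,"z": 0,"hand": 0},
  {"rx": 0,"ry": 0,"rz": 0,"x": 0,"y": 0.001,"z": 0,"hand": 0},
  {"rx": 0,"ry": 0,"rz": 0,"x": 0,"y": 0.001,"z": 0,"hand": 0},
])

```text
time: 5.6
ee_pos: [0.4979, 0.1136, 0.1115]
orientation: [0.581, -0.581, 0.402, -0.402]
contact_force: [-1.2, 0.1, 3.6]
grip_width: 0.0003
```

Call:
drive_tool([
  {"rx": 0,"ry": 0,"rz": 0,"x": 0,"y": 0.0005,"z": 0,"hand": 0},
  {"rx": 0,"ry": 0,"rz": 0,"x": 0,"y": 0.001,"z": 0,"hand": 0},
  {"rx": 0,"ry": 0,"rz": 0,"x": 0,"y": 0.001,"z": 0,"hand": 0},
])

```text
time: 5.85
ee_pos: [0.4979, 0.1136, 0.1105]
orientation: [-0.581, 0.581, -0.402, 0.402]
contact_force: [-1.0, -0.7, 3.5]
grip_width: 0.0002
```

Call:
drive_tool([
  {"rx": 0,"ry": 0,"rz": 0,"x": 0,"y": 0.0005,"z": 0,"hand": 0},
  {"rx": 0,"ry": 0,"rz": 0,"x": 0,"y": 0.0005,"z": 0,"hand": 0},
])

```text
time: 6.02
ee_pos: [0.4979, 0.1136, 0.1104]
orientation: [0.581, -0.581, 0.402, -0.402]
contact_force: [-0.9, -0.2, 7.6]
grip_width: 0.0006
```

Call:
drive_tool([
  {"rx": 0,"ry": 0,"rz": 0,"x": 0,"y": 0.0005,"z": 0,"hand": 0},
  {"rx": 0,"ry": 0,"rz": 0,"x": 0,"y": 0.0005,"z": 0,"hand": 0},
])

```text
time: 6.18
ee_pos: [0.4979, 0.1136, 0.1104]
orientation: [0.581, -0.581, 0.402, -0.403]
contact_force: [-2.6, -0.8, 11.2]
grip_width: 0.0007
```

The tips stopped at z=0.1104 and the force rose from 3.5 to 7.6 to 11 N. That matches the fitted plate height of 0.1105, so this is plate contact. Retreating straight up, then to the side.

Call:
drive_tool([
  {"rx": 0,"ry": 0,"rz": 0,"x": 0,"y": -0.003,"z": 0,"hand": 0},
  {"rx": 0,"ry": 0,"rz": 0,"x": 0,"y": -0.01,"z": 0,"hand": 0},
  {"rx": 0,"ry": 0,"rz": 0,"x": 0,"y": -0.03,"z": 0,"hand": 0},
  {"rx": 0,"ry": 0,"rz": 0,"x": 0,"y": -0.06,"z": 0,"hand": 0},
  {"rx": 0,"ry": 0,"rz": 0,"x": 0,"y": -0.09,"z": 0,"hand": 0},
  {"rx": 0,"ry": 0,"rz": 0,"x": 0,"y": -0.12,"z": 0,"hand": 0},
  {"rx": 0,"ry": 0,"rz": 0,"x": 0,"y": -0.15,"z": 0,"hand": 0},
  {"rx": 0,"ry": 0,"rz": 0,"x": 0.024,"y": -0.15,"z": -0.022,"hand": 0},
  {"rx": 0,"ry": 0,"rz": 0,"x": 0.05,"y": -0.15,"z": -0.045,"hand": 0},
  {"rx": 0,"ry": 0,"rz": 0,"x": 0.076,"y": -0.15,"z": -0.069,"hand": 0},
  {"rx": 0,"ry": 0,"rz": 0,"x": 0.102,"y": -0.15,"z": -0.093,"hand": 0},
  {"rx": 0,"ry": 0,"rz": 0,"x": 0.128,"y": -0.15,"z": -0.117,"hand": 0},
])

```text
time: 7.18
ee_pos: [0.4327, -0.0484, 0.2597]
orientation: [0.582, -0.581, 0.402, -0.402]
contact_force: [0.2, -0.5, 0.2]
grip_width: 0.0003
```

Call:
drive_tool([
  {"rx": 0,"ry": 0,"rz": 0,"x": 0.026,"y": 0,"z": -0.024,"hand": 0},
  {"rx": 0,"ry": 0,"rz": 0,"x": 0.052,"y": 0,"z": -0.048,"hand": 0},
  {"rx": 0,"ry": 0,"rz": 0,"x": 0.078,"y": 0,"z": -0.072,"hand": 0},
  {"rx": 0,"ry": 0,"rz": 0,"x": 0.104,"y": 0,"z": -0.096,"hand": 0},
  {"rx": 0,"ry": 0,"rz": 0,"x": 0.13,"y": 0,"z": -0.12,"hand": 0},
  {"rx": 0,"ry": 0,"rz": 0,"x": 0.156,"y": 0,"z": -0.144,"hand": 0},
  {"rx": 0,"ry": 0,"rz": 0,"x": 0.182,"y": 0,"z": -0.168,"hand": 0},
  {"rx": 0,"ry": 0,"rz": 0,"x": 0.208,"y": 0,"z": -0.19,"hand": 0},
  {"rx": 0,"ry": 0,"rz": 0,"x": 0.234,"y": 0,"z": -0.212,"hand": 0},
  {"rx": 0,"ry": 0,"rz": 0,"x": 0.26,"y": 0,"z": -0.235,"hand": 0},
  {"rx": 0,"ry": 0,"rz": 0,"x": 0.27,"y": 0,"z": -0.245,"hand": 0},
  {"rx": 0,"ry": 0,"rz": 0,"x": 0.27,"y": 0,"z": -0.245,"hand": 0},
])

```text
time: 8.18
ee_pos: [0.2983, -0.3896, 0.2595]
orientation: [-0.58, 0.581, -0.403, 0.404]
contact_force: [0.6, -0.1, 1.2]
grip_width: 0.0001
```

```bash
python3 - <<'E'
from h import *
np.set_printoptions(precision=4,suppress=True)
Z=[]
for c,b in(('scene',(200,110,440,290)),('top',(220,130,460,310))):
    im,d=read_camera(c); save(c+'4f.png',im)
    old=cv2.imread(f'pics/{c}0.png')[:,:,::-1]; od=np.load(c+'d.npy')
    Z.append(cv2.resize(im[b[1]:b[3],b[0]:b[2]],None,fx=3.3,fy=3.3,interpolation=2)[:, :])
    p=proj(c,[.498,.113,.1105]); x,y=np.round(p).astype(int)
    for dy in(-2,0,2): print(c,[round(float(pt(c,(x+dx,y+dy),d[y+dy,x+dx])[2]),4) for dx in(-12,-10,-2,0,2,10)])
    df=np.abs(im.astype(int)-old).sum(2)[b[1]:b[3],b[0]:b[2]]>90
    n,_,st,ce=cv2.connectedComponentsWithStats(df.astype(np.uint8))
    print('changed',[(st[i][4],(ce[i]+b[:2]).round()) for i in range(1,n) if st[i][4]>4])
    x,y=int(p[0])-20,int(p[1])-20
    Z[-1]=cv2.resize(im[y:y+40,x:x+40],(400,400),interpolation=2)
save('fin.png',np.hstack(Z)); print(monitor.get_obs()['contact_force'],monitor.get_obs()['ee_pos'])
E
```

```text
scene [0.1101, 0.1119, 0.1109, 0.1137, 0.1091, 0.1122]
scene [0.1117, 0.1104, 0.1091, 0.1137, 0.1109, 0.1112]
scene [0.1103, 0.1112, 0.1114, 0.1117, 0.1111, 0.1131]
changed [(np.int32(353), array([394., 121.])), (np.int32(17), array([436., 116.])), (np.int32(19), array([354., 194.]))]
top [0.1111, 0.111, 0.1122, 0.1096, 0.1088, 0.1117]
top [0.1109, 0.1083, 0.1095, 0.1112, 0.1104, 0.1126]
top [0.1045, 0.1105, 0.1125, 0.1097, 0.1089, 0.1086]
changed [(np.int32(31), array([285., 225.])), (np.int32(987), array([396., 303.])), (np.int32(20), array([307., 308.])), (np.int32(53), array([386., 308.])), (np.int32(11), array([367., 308.]))]
[ 0.0446  0.2711 -0.2646] [ 0.299  -0.3854  0.2591]
```

View pics/fin.png

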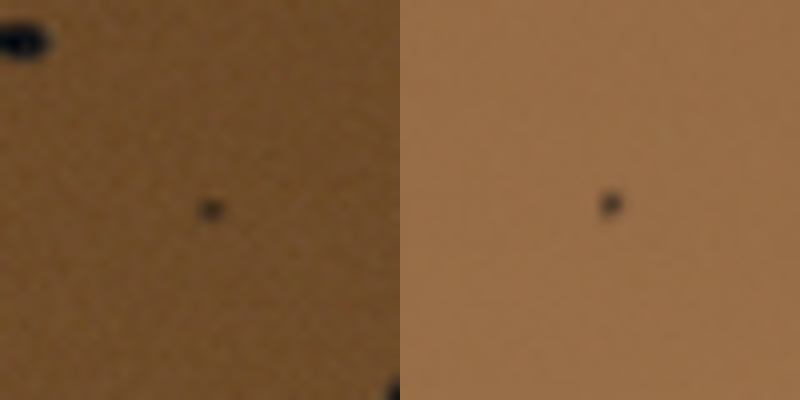

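View pics/top4f.png

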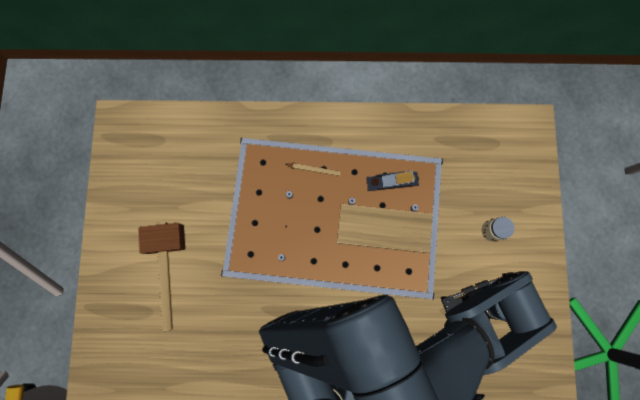

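The final views show the stray dog gone from view except its centre dimple, at top (285,225) and scene (354,194). It is level with the plate. Nothing else on the table has changed.

```bash
python3 -c "
from h import *
print(job.close_job(), monitor.get_obs()['time'])"
```

```text
the job is handed in; nothing more can be done
the job is handed in; nothing more can be done
```

I pressed the stray dog, in table hole (-48, 144), down with the shut fingertips until its top was flush with the table. I then lifted the hand straight up, moved it clear to the robot's right and handed the job in at about 8.3 s.

- **Pressing:** The dog slid down under about 3–5 N. The tips then stopped on the plate at z = 0.1104 m, against a plate height of 0.1105 m fitted from the holes. The force peaked at about 11 N.
- **Last checks:** Depth over the dog matches the plate at about 0.111 m in both cameras, with roughly ±2 mm of noise. Only the dog's centre dimple still shows. Comparing pictures from before and after, nothing else on the table changed, apart from the arm.
- **Failed or disagreed:**
  - The first move call was refused for missing fields, so nothing moved.
  - One approach correction was taken while the arm was still settling and left the hand about 5 mm off. I corrected that before touching the dog.
  - The network's marks were ambiguous between the dogs, so I identified the stray one by its place in the hole grid.

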